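Gauge the fan through the guide tube and show the tip to the camera

TASK

On the fan-test rig, pull the black dust plug out of the sloping guide tube and put it away in the open drawer of the small-parts cabinet, without dropping it from a height. Then take the depth gauge from its cradle, slide its rod into the tube until the collar stops against the tube's mouth, pause there for a moment, draw it right out again, and hold the gauge level in the air with the tip in the middle of the inspection camera's view, at the reading point in front of its lens. Finish while still holding it there, and leave the drawer open and the other things on the bench where they are.

Things in the scene. Friction and masses are not known exactly. Their poses are not given: they have to be found in the camera images.
- rig: Fan-test rig fixed to the bench, black base plate 150 x 210 (x, y). Origin on the bench under its middle, z up. A 120 square fan stands upright at its -y end (y -101 to -75, 128 high); two dark uprights (x +-34, y -5, 111 high) carry the guide tube. Place and yaw differ from start to start.
- tube_mouth (a point): Centre of the mouth of the aluminium guide tube on the rig, at x 0, y +50, z 140 in the rig's frame. This point's z axis is the tube's axis and points out of the tube: to the rig's +y and 30 degrees above level; its x axis is the rig's x (level). Bore 12 in diameter, 106 long, flaring to about 20 over the last 8 at the mouth; mouth 29 across outside, tube 22.
- plug: The dust plug; same origin as point plug_center. Its frame at the start is the rig's (z up, +y the level direction in which the tube opens); the plug's own axis is 30 degrees above that y axis, flange and stem to -y. It weighs about 40 g and lifts out along the tube's axis almost without force.
- plug_center (a point): Black plastic dust plug, loose; this point is the centre of its square knob (20 x 20, 30 long along the plug's axis; two sides face +-x). At the start it sits in the tube, in line with it, this point 19 out from the mouth along the tube's axis; a round flange (29 across, 4 thick) lies on the mouth and a 10 thick stem goes 24 into the bore. Axes as body plug.
- cradle: Fixed gauge cradle: black foot 150 x 70, two notched aluminium posts, up to 65 high, 10 and 8 thick, at x -38 and +80. Origin on the bench; x is the direction in which the gauge points; the middle of the gauge's handle lies over the origin at z 60.
- gauge: The depth gauge as a body (origin and axes the same as point gauge_center). It weighs about 120 g, centre of mass at about x +42. In the cradle the handle is free from x -33 to +45 between the posts, with 40 clear under it.
- gauge_center (a point): Depth gauge, loose, lying level in the cradle; this point is the middle of its square black handle (18 x 18, 90 long). x runs along the gauge towards the tip, z is up at the start. The handle spans x -45 to +45, a round steel collar 30 across x 45 to 53, a steel rod 8 in diameter x 53 to 153, its last 7 tapered.
- gauge_collar (a point): Centre of the collar's face that looks to the tip, 53 from the handle's middle. This face stops on the tube's mouth; the rod then reaches 100 into the tube and touches nothing.
- gauge_tip (a point): End of the gauge's tip, 153 from the handle's middle; axes as the gauge's.
- cab: Grey small-parts cabinet fixed at the right, 220 deep, 240 wide, 150 high. Origin on the bench under its middle; its front looks along its own -x, which is towards the rig (roughly the bench's +y).
- cab_drawer0 (a joint): Opening of the top drawer in m: 0 shut, 0.149 fully open; 0.12 to 0.145 at the start. It slides with a friction of about 1 N.
- drawer_spot (a point): Point on the floor of the open top drawer (85 above the bench), mid-width, 50 behind the inner side of its front. x points to the cabinet, z up. The drawer's inside is 175 long, 198 wide; from this point 50 to the front and 64 to 89 to the cabinet's front edge are open from above. Side walls 43 above this floor, drawer front 53, cabinet top 65; a bar handle stands 40 out from the front.
- viewer: Inspection camera on a short stand, fixed; black barrel 40 across looking level along its own -x, at 150 above the bench, lens face at x -42.5, highest point 170. Origin on the bench under the barrel.
- read_point (a point): Reading point: on the lens's axis, 40 in front of the lens, 150 above the bench, in free air; axes as the camera's (the camera looks along -x).
- screwdriver: Bystander, to be left alone (sizes in mm): screwdriver, 140 long, lying. Origin at its underside.
- jar: Bystander, to be left alone (sizes in mm): small clear jar of screws with black cap, 44 across, 55 tall. Origin at its underside.
- breadboard: Bystander, to be left alone (sizes in mm): white plug-in breadboard, 165 x 55 x 9. Origin at its underside.
- heatsink: Bystander, to be left alone (sizes in mm): finned aluminium heat sink, 40 x 40 x 28. Origin at its underside.
- spool: Bystander, to be left alone (sizes in mm): grey solder spool standing on end, 50 across, 40 tall. Origin at its underside.
- bitbox: Bystander, to be left alone (sizes in mm): flat black bit box, 70 x 45 x 22. Origin at its underside.
- wrench: Bystander, to be left alone (sizes in mm): open-ended wrench, 150 long, lying. Origin at its underside.
Mind the look-alikes: they are no part of the job. What is shaped like the viewer but white is not meant.

How it is judged:
On the way, in this order (a step that is already met when the one before it is completed fails the run):
1. the plug lies in the open drawer, let go and at rest (x of plug_center in the frame of drawer_spot between -0.055 and 0.13 m and y of plug_center in the frame of drawer_spot between -0.1 and 0.1 m and z of plug_center in the frame of drawer_spot between 0 and 0.033 m and linear speed of plug below 0.03 m/s and contact force between plug and the fingers below 0.1 N), for 0.2 s.
2. the gauge is in the tube in line with it, its collar stopped on the mouth (z of gauge_collar in the frame of tube_mouth between -0.003 and 0.003 m and distance between gauge_collar and tube_mouth below 0.006 m and angle between the x axis of gauge_center and the z axis of tube_mouth, either way round below 0.07 rad), for 0.2 s.
3. the gauge is drawn right out of the tube (z of gauge_tip in the frame of tube_mouth above 0.01 m and contact force between gauge and the fingers above 1 N), for 0.1 s.
At the end, for the whole second after the job is handed in: The gauge is held still by the fingers alone, more than 120 mm above the bench, level within 6 degrees, its tip within 15 mm of the reading point; the plug lies released and at rest in the top drawer, which is still open (more than 80 mm) (all of step 1 and distance between gauge_tip and read_point below 0.015 m and angle between gauge_tip's own x axis and vertical between 1.466 and 1.676 rad and contact force between gauge and the fingers above 1 N and linear speed of gauge below 0.03 m/s and height (world z) of each of gauge_tip, gauge_center above 0.12 m and contact force between gauge and viewer below 0.1 N and contact force between gauge and rig below 0.1 N and contact force between gauge and cradle below 0.1 N and value of joint cab_drawer0 above 0.08 m); the arm keeps its last pose, push and grip.
It fails at once if a bystander (any of the seven loose things on the bench) is moved more than 30 mm (distance of any of screwdriver, jar, breadboard, heatsink, spool, bitbox, wrench from where it was at the start of the episode above 0.03 m).
It fails at once if the plug falls freely from more than about 60 mm (faster than 1.1 m/s out of the fingers) (linear speed of plug above 1.1 m/s and contact force between plug and the fingers below 0.05 N).
It also fails if it takes over 64 s, if anything falls off the work surface, if the arm or the gripper's body presses on something with over 40 N, if the wrist force passes 120 N, or if a joint passes its speed limit or range.

ROBOT

A 7-joint arm with a two-finger parallel gripper is mounted at the origin on the work surface. World frame = base frame: x ahead of the robot, y to its left, z up, the work surface at z = 0. Lengths are in m, angles in rad, forces in N, time in s.
With the tool pointing down it reaches from about 0.4 to 0.875 m from the base axis. Payload 4.4 kg.
Tool frame: the origin (TCP) lies on the centre line of the jaws, within the pads' length; the fingertips stand 11 mm ahead of it and the grasp point (between the pads) lies 8 mm behind it; z points along the fingers, y is the direction in which the jaws open and shut (so a half turn about z gives the same grasp; the last joint's range is limited). The gripper opens to 85 mm and grips with 20 to 120 N. Pads are 22 mm wide; open, the fingers measure 114 mm over their backs; the gripper's body (76 mm by 85 mm) begins 54 mm behind the grasp point. The pads swing forward as they close: fully open they stand 13 mm farther back than shut.
Start: joints at [1.142, 0.628, 0.038, 1.517, -0.027, 0.996, -0.02], TCP at [0.231, -0.608, 0.242] pointing down, gripper open.
Joint ranges: [-3.06, 3.06], [-0.37, 2.12], [-1.25, 1.32], [0.18, 2.47], [-1.1, 4.24], [0.23, 1.98], [-2.94, 2.94]. Speed limits (rad/s): [2.57, 2.57, 3.14, 3.14, 3.14, 3.14, 3.14].

INTERFACE

Orientations are given as a unit quaternion [w, x, y, z].
In Python, from cell import bot, viewer gives the robot as it stands. The module is installed in compiled form; this text tells all that it offers.
- The arm moves only by the tool send_rows, never from a script. Its argument "motion" is a list of rows, each a list of 2 entries, a list of its own where there are three numbers: the shift along the tool's x, y, z in mm, then the turn about the tool's z in degrees. A call has 1 to 8 rows; each row shifts and turns the commanded pose from where the row before left it, along the tool's axes as they then stand; what a row does not reach is not made up. A row lasts 1/10 s, in which the tool goes at most 50 mm and 8.59 degrees, less where a joint would pass 70% of its speed; a pose out of reach is approached as far as the arm can. A call is refused whole if a number of a shift passes 50 or a number of a turn 8.59, either way. A call with a gripper value outside its range is refused whole. "jaw" is the finger opening in mm, from 0 to 85.4, set as the call begins (left out, the last holds). The fingers move at their own pace and stop on an object; "squeeze" is the grip in N (left out, the last holds). Time passes only in rows, so rows that do not move let the fingers close. It gives the time, the measured TCP pose, the force and the opening at its end, in the units of the state.
- bot.observe(): the state, without advancing time (a new reading comes with each control period).
- viewer.get_image(name): name is "scene" or "top" or "wrist"; returns a dict with "pixels" (420x560x3 uint8, red, green, blue), "fx", "fy", "cx", "cy" (pixels), "camera_from_world" (4x4, takes a point from world to camera coordinates). Camera axes: x right, y down, z forward; pixel columns grow to the right and rows downward; lengths in m; the calibration is good to about 2 mm. A picture is of the moment at which its call begins. There is no depth.
- bot.job_done(): hands the job in, once; it reports no verdict.
The state is a dict: "t": time; "joints": joint angles; "dq": joint speeds; "effort": joint torques, N m; "position": TCP position; "ee_rot": TCP orientation; "contact_force": force on the tool from outside, world axes, zero at the start; "ft_torque": the same for the moment, N m; "opening": finger opening in m.
Only numpy, scipy, OpenCV 4.12 (cv2) and the standard library are available. Lean on these libraries where they do the work, as an engineer would, in place of code of your own. Each camera call takes 0.05 s, during which the arm holds its last target. There are 200 camera calls.

## Working session

There is one attempt and no reset: what is moved stays moved. The work goes in short steps, Python scripts to look and compute and a tool call to move; the robot and the scene stay as the last step left them, time stands still between calls to the robot, and variables do not carry over. Pictures are saved under pics/ and viewed, about 8 in all and at most 12, crops included, and the job is handed in when it is done.

Besides the shell and the picture viewer there is one more tool, called after "Call:" in YAML: its name, and indented under it one key for each argument. send_rows: Moves the arm, as the interface text tells. Its arguments: {"type":"object","properties":{"motion":{"type":"array","items":{"type":"array"}},"jaw":{"type":"number"},"squeeze":{"type":"number"}},"required":["motion"]}

```bash
mkdir -p pics; ls; cat > h.py <<'E'
import numpy as np, cv2
from cell import bot, viewer
from scipy.spatial.transform import Rotation as R
def cam(n, f=None):
    d=viewer.get_image(n); 
    if f: cv2.imwrite(f'pics/{f}.png', d['pixels'][:,:,::-1]); np.savez(f'pics/{f}.npz',**d)
    return d
def load(f): return dict(np.load(f'pics/{f}.npz'))
def proj(d,P):
    T=np.array(d['camera_from_world']); p=np.atleast_2d(P)@T[:3,:3].T+T[:3,3]
    return np.c_[d['fx']*p[:,0]/p[:,2]+d['cx'], d['fy']*p[:,1]/p[:,2]+d['cy']]
def ray(d,u,v):
    T=np.array(d['camera_from_world']); r=T[:3,:3].T@np.array([(u-d['cx'])/d['fx'],(v-d['cy'])/d['fy'],1])
    return -T[:3,:3].T@T[:3,3], r/np.linalg.norm(r)
def onz(d,u,v,z):
    c,r=ray(d,u,v); return c+r*(z-c[2])/r[2]
def tri(*obs):
    A=0;b=0
    for d,u,v in obs:
        c,r=ray(d,u,v); M=np.eye(3)-np.outer(r,r); A=A+M; b=b+M@c
    x=np.linalg.solve(A,b)
    return x,[np.linalg.norm(proj(d,x)[0]-[u,v]) for d,u,v in obs]
def quat():
    s=bot.observe(); q=s['ee_rot']; return np.array(s['position']),R.from_quat([q[1],q[2],q[3],q[0]])
E
python3 - <<'E'
from h import *
for n in('scene','top','wrist'):
    d=cam(n,n+'0'); c,_=ray(d,0,0); print(n,d['fx'],c.round(3),ray(d,280,210)[1].round(3))
a=[cv2.imread(f'pics/{n}0.png') for n in('scene','top')]
print(bot.observe())
E
```

```text
pics
scene 402.81239525128666 [1.242 0.439 0.942] [-0.607 -0.37  -0.703]
top 412.4861023086366 [0.214 0.005 1.444] [ 0.229  0.017 -0.973]
wrist 369.95074817985613 [ 0.3   -0.581  0.374] [-0.26  -0.107 -0.96 ]
{'t': 0.15, 'joints': array([ 1.14221386,  0.62913311,  0.03846127,  1.51813972, -0.02698017,
        0.99632971, -0.0199736 ]), 'dq': array([-2.85629568e-04, -2.89915803e-03, -8.34769726e-04, -3.46689239e-03,
        1.04122100e-05,  2.40496670e-03,  1.86466541e-04]), 'effort': array([ 1.70848627e-03, -5.63794076e+01,  1.22776732e+00, -1.93650967e+01,
        1.11184645e-02,  7.41532393e-03, -8.00208710e-06]), 'position': array([ 0.23052147, -0.60724729,  0.24160049]), 'ee_rot': array([-7.30544155e-04,  9.83590984e-01,  1.80411252e-01, -1.50152834e-04]), 'contact_force': array([-0.09176673, -0.51006409,  0.27485176]), 'ft_torque': array([-0.030531  , -0.03301436, -0.0432981 ]), 'opening': 0.08568820195087166}
```

View pics/scene0.png

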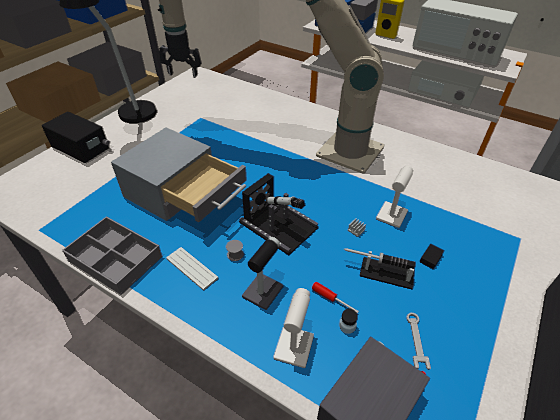

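View pics/top0.png

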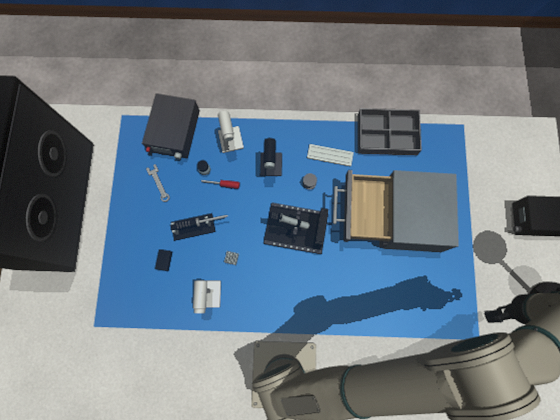

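Scene view: the rig is at about (280,222), the gauge cradle at (385,268), the black camera at (262,258) and the cabinet with its open drawer at (185,180). There are white look-alike cameras at (400,190) and (297,320). The viewer that is meant is the black one, at top view (270,150). I'll take one enlarged crop to confirm.

```bash
python3 - <<'E'
import cv2,numpy as np
s=cv2.imread('pics/scene0.png');t=cv2.imread('pics/top0.png')
def c(i,x,y,w,h,k): return cv2.resize(i[y:y+h,x:x+w],(w*k,h*k),interpolation=cv2.INTER_CUBIC)
a=np.hstack([c(s,230,170,100,100,4),c(s,340,235,100,100,4)])
# top: rig and cradle
b=np.hstack([c(t,255,195,80,50,5),c(t,165,205,80,50,5)])
cv2.imwrite('pics/crop1.png',np.vstack([a[:350],b]))
a=np.hstack([c(s,235,225,65,85,6),c(t,245,125,50,85,6)])
cv2.imwrite('pics/crop2.png',a)
E
```

```text
(no output)
```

View pics/crop1.png

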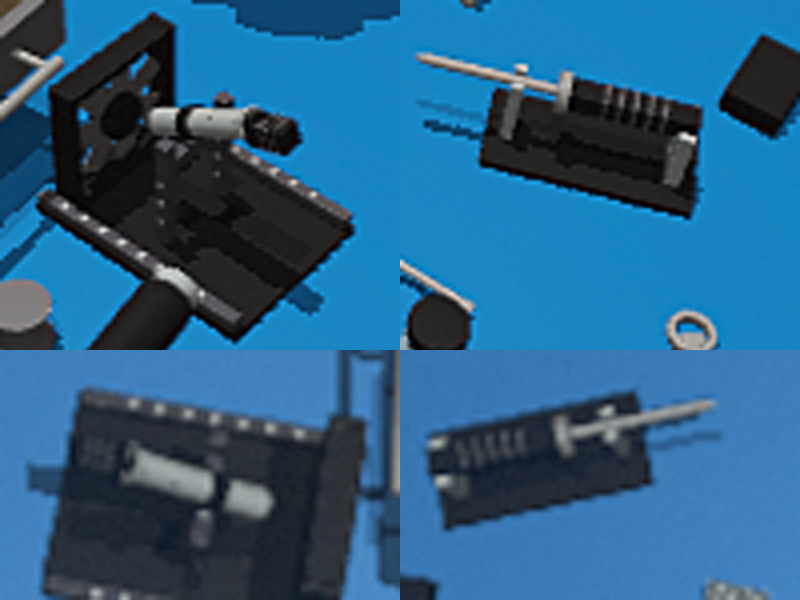

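View pics/crop2.png

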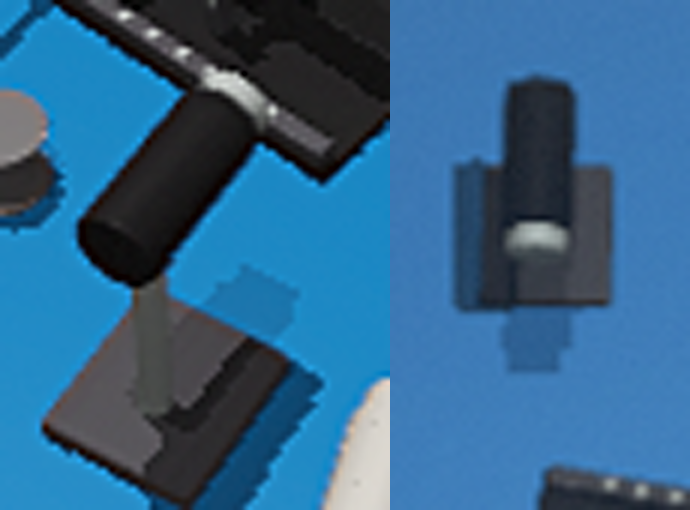

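The crops confirm it. The black camera's lens ring is at top (270,165) and it looks towards the robot. The plug knob is at scene (299,202) and top (274,216). The gauge runs from tip to rear at top (228,216) to (172,224).

```bash
python3 - <<'E'
from h import *
s=load('scene0');t=load('top0')
P={}
def T(n,a,b):
    x,e=tri((s,*a),(t,*b)); P[n]=x; print(n,x.round(4),np.round(e,1))
T('plug',(298.7,202.5),(274,216.2))
T('mouth',(291.2,201.2),(280.4,218))
T('collar',(381.2,257.5),(197.4,222.4))
T('tip',(344.5,249.2),(228,215.8))
T('rear',(414.3,263.7),(172,224.4))
T('lens',(274.2,240.8),(269.7,164.7))
d=P['tip']-P['rear'];print('gauge len',np.linalg.norm(d),'yaw',np.degrees(np.arctan2(d[1],d[0])))
# rig plate corners (crop px)
for z in(0.0,0.012):
  for n,(u,v) in dict(A=(271.3,203.5),B=(264,243.5)).items(): print('rigtop',n,z,onz(t,u,v,z).round(4))
  for n,(u,v) in dict(front=(318,228),near=(290,254)).items(): print('rigscene',n,z,onz(s,u,v,z).round(4))
# drawer mask top
im=cv2.cvtColor(t['pixels'],cv2.COLOR_RGB2HSV)
m=cv2.inRange(im,(10,50,80),(28,200,255)); m[:, :300]=0; m[:150]=0; m[260:]=0
c=max(cv2.findContours(m,cv2.RETR_EXTERNAL,cv2.CHAIN_APPROX_NONE)[0],key=cv2.contourArea); print(cv2.minAreaRect(c),cv2.boundingRect(c))
for u,v in cv2.boxPoints(cv2.minAreaRect(c)): print((u,v),onz(t,u,v,.085).round(4),onz(t,u,v,.13).round(4))
E
```

```text
plug [0.4988 0.0469 0.1431] [0.2 0.2]
mouth [0.4966 0.0238 0.1342] [0.7 0.6]
collar [0.4878 0.312  0.0566] [0.2 0.2]
tip [0.5142 0.2098 0.0545] [0.7 0.6]
rear [0.4744 0.3966 0.0725] [1.2 0.9]
lens [0.6685 0.069  0.1551] [1.1 0.8]
gauge len 0.19182004317687046 yaw -77.96794167839892
rigtop A 0.0 [0.5771 0.0624 0.    ]
rigtop B 0.0 [0.4307 0.0826 0.    ]
rigscene front 0.0 [0.4343 0.0883 0.    ]
rigscene near 0.0 [0.5729 0.0672 0.    ]
rigtop A 0.012 [0.5741 0.0619 0.012 ]
rigtop B 0.012 [0.4289 0.0819 0.012 ]
rigscene front 0.012 [0.4446 0.0928 0.012 ]
rigscene near 0.012 [0.5814 0.0719 0.012 ]
((370.5, 206.5), (63.0, 39.0), 90.0) (351, 175, 40, 64)
(np.float32(351.0), np.float32(175.0)) [ 0.6657 -0.2121  0.085 ] [ 0.6508 -0.2049  0.13  ]
(np.float32(390.0), np.float32(175.0)) [ 0.6699 -0.3465  0.085 ] [ 0.6548 -0.3348  0.13  ]
(np.float32(390.0), np.float32(238.0)) [ 0.4498 -0.3406  0.085 ] [ 0.442  -0.3291  0.13  ]
(np.float32(351.0), np.float32(238.0)) [ 0.4457 -0.2109  0.085 ] [ 0.438  -0.2038  0.13  ]
```

```bash
cat >> h.py <<'E'
def plan(target,yyaw=None,n=None,step=45,show=True):
    """rows to bring TCP to target (world), tool-y at angle yyaw deg (mod 180)"""
    p,r=quat(); M=r.as_matrix(); a=np.degrees(np.arctan2(M[1,1],M[0,1]))
    dw=0 if yyaw is None else (yyaw-a+90)%180-90
    D=np.array(target)-p; n=n or max(1,int(np.ceil(max(np.linalg.norm(D)/1000*1e6/step/1000*1.0,abs(dw)/8.5))))
    n=max(n,int(np.ceil(np.linalg.norm(D)*1000/step)))
    rows=[]; q=p.copy()
    for i in range(n):
        v=M.T@(p+D*(i+1)/n-q)*1000; v=np.round(v,1); t=round(-dw/n,2)
        rows.append([v.tolist(),t]); q=q+M@v/1000; M=M@R.from_euler('z',t,degrees=True).as_matrix()
    if show: print('t',bot.observe()['t'],'p',p.round(4),'yaw',a.round(2),'tilt',r.as_matrix()[:,2].round(3)); 
    for i in range(0,n,8): print(str(rows[i:i+8]).replace(' ',''))
E
python3 -c "
from h import *
plan([.499,.038,.27],-7.8)"
```

```text
t 0.15 p [ 0.2305 -0.6072  0.2416] yaw -69.21 tilt [-0.001  0.001 -1.   ]
[[[30.0,-31.8,-1.7],np.float64(-3.84)],[[32.1,-29.6,-1.8],np.float64(-3.84)],[[33.9,-27.5,-1.7],np.float64(-3.84)],[[35.8,-25.1,-1.7],np.float64(-3.84)],[[37.3,-22.7,-1.7],np.float64(-3.84)],[[38.8,-20.1,-1.8],np.float64(-3.84)],[[40.0,-17.5,-1.7],np.float64(-3.84)],[[41.1,-14.7,-1.7],np.float64(-3.84)]]
[[[42.0,-12.0,-1.8],np.float64(-3.84)],[[42.7,-9.1,-1.7],np.float64(-3.84)],[[43.3,-6.3,-1.7],np.float64(-3.84)],[[43.5,-3.3,-1.7],np.float64(-3.84)],[[43.7,-0.4,-1.8],np.float64(-3.84)],[[43.6,2.5,-1.7],np.float64(-3.84)],[[43.4,5.4,-1.7],np.float64(-3.84)],[[42.8,8.3,-1.8],np.float64(-3.84)]]
```

Call:
send_rows:
  motion:
    - [[30,-32,-2],-3.8]
    - [[32,-30,-2],-3.8]
    - [[34,-28,-2],-3.8]
    - [[36,-25,-2],-3.8]
    - [[37,-23,-2],-3.8]
    - [[39,-20,-2],-3.8]
    - [[40,-18,-2],-3.8]
    - [[41,-15,-2],-3.8]
  jaw: 60
  squeeze: 20

```text
t: 0.95
position: [0.3649, -0.282, 0.2584]
ee_rot: [0.0, 0.901, 0.433, -0.0]
contact_force: [0.8, -0.4, 0.1]
opening: 0.06
```

Call:
send_rows:
  motion:
    - [[42,-12,-2],-3.8]
    - [[43,-9,-2],-3.8]
    - [[43,-6,-2],-3.8]
    - [[44,-3,-2],-3.8]
    - [[44,0,-2],-3.8]
    - [[44,3,-2],-3.8]
    - [[43,5,-2],-3.8]
    - [[43,8,0],-3.8]

```text
t: 1.75
position: [0.5031, 0.0397, 0.2726]
ee_rot: [0.0, 0.756, 0.654, 0.0]
contact_force: [0.5, 0.4, 0.4]
opening: 0.06
```

```bash
python3 - <<'E'
from h import *
d=cam('wrist','w1'); print(quat()[0]); plan([.499,.036,.27],-7.8)
d=load('w1')
c,_=ray(d,0,0); print(c,ray(d,280,210)[1])
for n,P in dict(plug=[.4988,.0345,.1495],mouth=[.4966,.018,.14]).items(): print(n,proj(d,np.array([P])))
E
```

```text
[0.50595224 0.04882373 0.27298155]
t 1.8 p [0.506  0.0488 0.273 ] yaw -7.61 tilt [ 0.005  0.007 -1.   ]
[[[-13.7,-5.2,2.9],np.float64(0.19)]]
[0.51498668 0.11263686 0.40483313] [-0.03212742 -0.27988871 -0.95949473]
plug [[270.24960979 216.24711313]]
mouth [[270.81347874 233.42156005]]
```

View pics/w1.png

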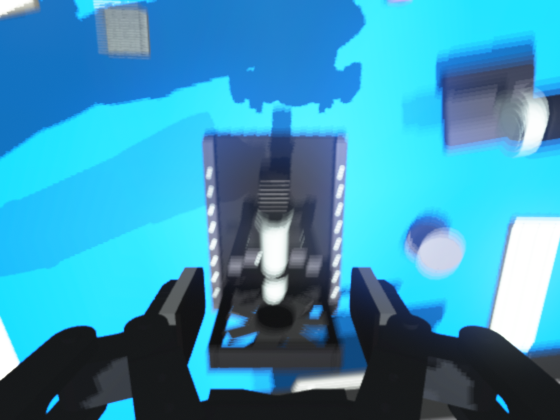

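The plug shows at (274,193) and the mouth at (274,213), but the arm was still settling and the picture is blurred. I'll settle and measure again.

Call:
send_rows:
  motion:
    - [[0,0,0],0]
    - [[0,0,0],0]

```text
t: 2.0
position: [0.5021, 0.0376, 0.2719]
ee_rot: [-0.0, 0.757, 0.653, -0.001]
contact_force: [0.2, -1.1, -0.8]
opening: 0.0601
```

```bash
python3 - <<'E'
from h import *
d=cam('wrist','w2'); print(quat()[0])
d=load('w2'); im=d['pixels']
print(ray(d,0,0)[0])
for n,P in dict(plug=[.4988,.0345,.1495],mouth=[.4966,.018,.14]).items(): print(n,proj(d,np.array([P])))
cv2.imwrite('pics/w2c.png',cv2.resize(im[110:390,170:380,::-1],None,fx=2.1,fy=2.1,interpolation=cv2.INTER_CUBIC))
E
```

```text
[0.50202502 0.03685523 0.27197574]
[0.51442279 0.11055518 0.40415383]
plug [[271.44489997 213.40875263]]
mouth [[272.03332831 230.78548394]]
```

View pics/w2c.png

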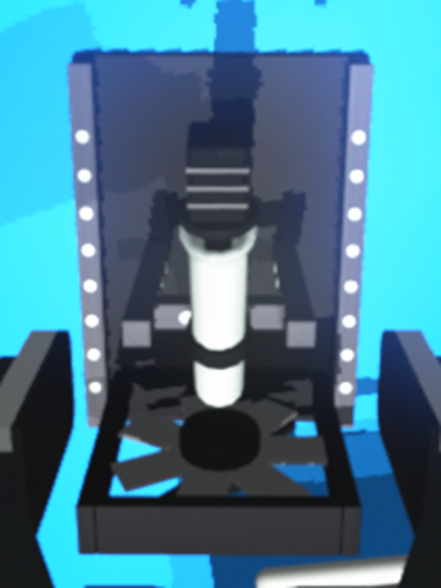

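The picture is sharp now. The knob's upper end edge is at about (274,186), its lower end edge at (274,168), and the mouth ring around (274,222). The rig's side rails are vertical in the image, so the yaw is good.

```bash
python3 - <<'E'
from h import *
d=load('w2')
f=lambda u,v:(170+u/2.1,110+v/2.1)
e1=onz(d,*f(219,160),.1657);e2=onz(d,*f(219,122),.1483);e3=onz(d,*f(218,207),.1507)
print('cy from edges',e1-[0,.008,0],e2-[0,.018,0],e3+[0,.018,0])
# rails corners on plate
for n,uv,z in [('FL',(70,62),.012),('FR',(372,62),.012),('fanL',(80,503),.128),('fanR',(360,503),.128)]: print(n,onz(d,*f(*uv),z).round(4))
c=[onz(d,*f(u,v),z) for u,v,z in((219,228,.14+.0125),(219,400,.0))][0]; print('ring top',c)
E
```

```text
cy from edges [0.50445255 0.04960789 0.1657    ] [0.50562672 0.0485013  0.1483    ] [0.50108235 0.05618037 0.1507    ]
FL [0.432  0.0836 0.012 ]
FR [0.5807 0.0617 0.012 ]
fanL [ 0.4237 -0.0874  0.128 ]
fanR [ 0.5396 -0.1043  0.128 ]
ring top [0.5004146  0.03129191 0.1525    ]
```

```bash
python3 -c "
from h import *
plan([.504,.050,.146],-8.3,step=25)"
```

```text
t 2.05 p [0.502  0.0369 0.272 ] yaw -8.52 tilt [-0.001 -0.001 -1.   ]
[[[2.2,0.0,21.0],np.float64(-0.04)],[[2.3,0.0,21.0],np.float64(-0.04)],[[2.2,0.1,21.0],np.float64(-0.04)],[[2.3,0.0,21.0],np.float64(-0.04)],[[2.2,0.0,21.0],np.float64(-0.04)],[[2.2,0.1,21.0],np.float64(-0.04)]]
```

Call:
send_rows:
  motion:
    - [[13,0,5],0]
    - [[0,0,20],0]
    - [[0,0,25],0]
    - [[0,0,25],0]
    - [[0,0,25],0]
    - [[0,0,18],0]
    - [[0,0,8],0]
    - [[0,0,0],0]

```text
t: 2.85
position: [0.5038, 0.0509, 0.1454]
ee_rot: [-0.001, 0.757, 0.653, -0.001]
contact_force: [-0.0, -0.5, 0.8]
opening: 0.06
```

```bash
python3 - <<'E'
from h import *
d=cam('wrist','w3'); print(quat()[0],bot.observe()['contact_force'])
cv2.imwrite('pics/w3c.png',cv2.resize(d['pixels'][150:420,130:420,::-1],None,fx=2,fy=2,interpolation=cv2.INTER_CUBIC))
E
```

```text
[0.5045077  0.05098304 0.14630241] [0.81305972 0.31946175 0.64828634]
```

View pics/w3c.png

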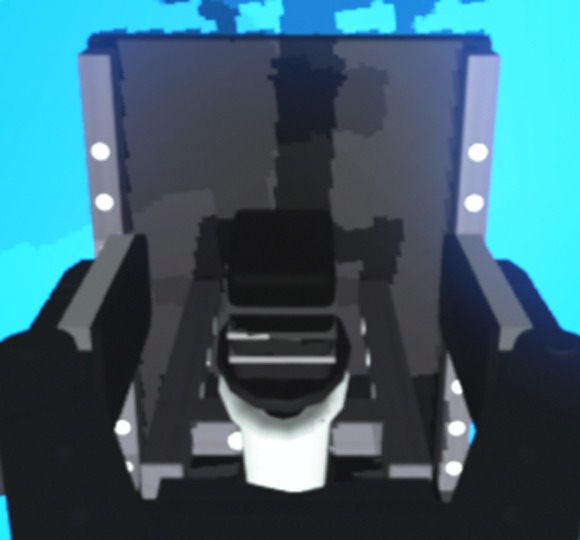

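The knob lies between the fingers, its end face at crop (282,258). It sits about 2 mm to the left of the jaw centre. I'll check its extent along the tube.

```bash
python3 - <<'E'
from h import *
d=load('w3'); f=lambda u,v:(130+u/2,150+v/2)
print(onz(d,*f(282,305),.1657),onz(d,*f(282,210),.1483),onz(d,*f(288,368),.1507))
for w in((90,37),(490,37)): print(onz(d,*f(*w),.012), onz(d,*f(*w),.0))
E
```

```text
[0.50435902 0.05896862 0.1657    ] [0.50555673 0.0689376  0.1483    ] [0.5018229  0.03615053 0.1507    ]
[0.43565525 0.08830859 0.012     ] [0.43201498 0.08670849 0.        ]
[0.57893457 0.06727939 0.012     ] [ 5.81765490e-01  6.47295040e-02 -5.55111512e-17]
```

Call:
send_rows:
  motion:
    - [[4,0,-1],0]
    - [[0,0,0],0]
    - [[0,0,0],0]
    - [[0,0,0],0]
    - [[0,0,0],0]
    - [[0,0,0],0]
  jaw: 5
  squeeze: 30

```text
t: 3.5
position: [0.5052, 0.0558, 0.1478]
ee_rot: [-0.0, 0.757, 0.654, 0.001]
contact_force: [-1.4, 3.0, 5.9]
opening: 0.0197
```

Call:
send_rows:
  motion:
    - [[4,0,-2.5],0]
    - [[9,0,-5],0]
    - [[9,0,-5],0]
    - [[17,0,-10],0]
    - [[17,0,-10],0]
    - [[17,0,-10],0]
    - [[0,0,-30],0]
    - [[0,0,-30],0]

```text
t: 4.3
position: [0.5155, 0.1288, 0.2507]
ee_rot: [-0.0, 0.756, 0.654, -0.0]
contact_force: [0.5, -0.3, -0.7]
opening: 0.0199
```

```bash
python3 -c "
from h import *
print(bot.observe()['opening'],bot.observe()['contact_force'])
plan([.557,-.272,.26],0)"
```

```text
0.01987105947316937 [ 0.45601192 -0.30939009 -0.74098651]
t 4.3 p [0.5155 0.1288 0.2507] yaw -8.27 tilt [-0.001  0.    -1.   ]
[[[-43.4,11.0,-1.1],np.float64(-0.92)],[[-43.6,10.2,-1.0],np.float64(-0.92)],[[-43.7,9.6,-1.1],np.float64(-0.92)],[[-43.9,8.9,-1.0],np.float64(-0.92)],[[-44.0,8.1,-1.1],np.float64(-0.92)],[[-44.2,7.5,-1.0],np.float64(-0.92)],[[-44.3,6.7,-1.1],np.float64(-0.92)],[[-44.3,6.1,-1.0],np.float64(-0.92)]]
[[[-44.5,5.3,-1.1],np.float64(-0.92)]]
```

Call:
send_rows:
  motion:
    - [[-43,11,-1],-0.9]
    - [[-43,10,-1],-0.9]
    - [[-43,10,-1],-0.9]
    - [[-43,9,-1],-0.9]
    - [[-43,8,-1],-0.9]
    - [[-43,7,-1],-0.9]
    - [[-43,7,-1],-0.9]
    - [[-43,6,-1],-0.9]

```text
t: 5.1
position: [0.5525, -0.223, 0.2584]
ee_rot: [0.0, 0.714, 0.7, 0.0]
contact_force: [0.1, 0.5, -1.1]
opening: 0.0197
```

Call:
send_rows:
  motion:
    - [[-40,5,0],-0.9]
    - [[0,0,0],0]
    - [[0,0,0],0]

```text
t: 5.4
position: [0.5562, -0.2624, 0.2577]
ee_rot: [-0.0, 0.71, 0.704, 0.0]
contact_force: [-0.7, 0.1, -0.4]
opening: 0.0198
```

```bash
python3 - <<'E'
from h import *
d=cam('wrist','w4');cam('top','t4'); print(bot.observe()['opening'])
plan([.557,-.260,.125],0,step=20)
E
```

```text
0.01966397910187872
t 5.5 p [ 0.5566 -0.2599  0.258 ] yaw -0.19 tilt [ 0.     0.001 -1.   ]
[[[-0.0,0.1,19.0],np.float64(-0.03)],[[-0.1,0.0,19.0],np.float64(-0.03)],[[-0.0,0.1,19.0],np.float64(-0.03)],[[-0.0,0.0,19.0],np.float64(-0.03)],[[-0.1,0.1,19.0],np.float64(-0.03)],[[-0.0,0.0,19.0],np.float64(-0.03)],[[-0.0,0.1,19.0],np.float64(-0.03)]]
```

View pics/w4.png

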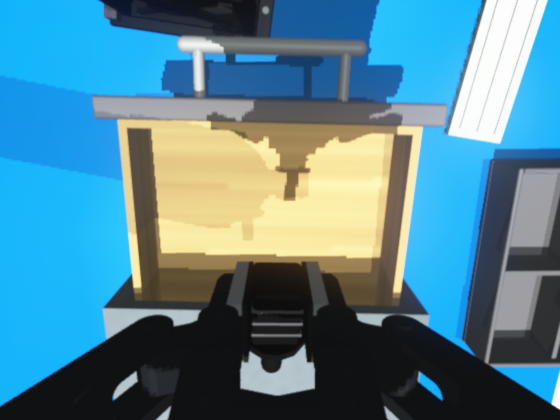

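The plug is in the jaws at (277,310). The drawer's front inner edge is at about v=125, the cabinet's front edge at v=307, and the side walls at u=125 and 415.

```bash
python3 - <<'E'
from h import *
d=load('w4')
print('front',onz(d,270,121,.138),'cab',onz(d,270,307,.15))
for u,v in((120,122),(425,125)): print(onz(d,u,v,.128))
print('cab corners',onz(d,105,307,.15),onz(d,428,312,.15))
E
```

```text
front [ 0.55323817 -0.20113859  0.138     ] cab [ 0.55192664 -0.33316154  0.15      ]
[ 0.44971217 -0.20166814  0.128     ]
[ 0.65999866 -0.20496287  0.128     ]
cab corners [ 0.43084069 -0.33244613  0.15      ] [ 0.66830164 -0.33801593  0.15      ]
```

Call:
send_rows:
  motion:
    - [[0,-3,30],0]
    - [[0,0,35],0]
    - [[0,0,35],0]
    - [[0,0,25],0]
    - [[0,0,12],0]
    - [[0,0,6],0]
    - [[0,0,3],0]
    - [[0,0,0],0]

```text
t: 6.3
position: [0.5538, -0.2618, 0.1127]
ee_rot: [0.001, 0.709, 0.705, 0.0]
contact_force: [-1.1, 0.1, 0.1]
opening: 0.0198
```

Call:
send_rows:
  motion:
    - [[0,0,2],0]
    - [[0,0,1],0]
    - [[0,0,0],0]

```text
t: 6.6
position: [0.5532, -0.2621, 0.1092]
ee_rot: [0.0, 0.709, 0.705, 0.0]
contact_force: [-0.2, -0.0, -0.1]
opening: 0.0196
```

Call:
send_rows:
  motion:
    - [[0,0,1.5],0]
    - [[0,0,0],0]
    - [[0,0,0],0]
    - [[0,0,0],0]
    - [[0,0,0],0]
    - [[0,0,0],0]
  jaw: 50

```text
t: 7.2
position: [0.553, -0.2619, 0.1073]
ee_rot: [-0.0, 0.709, 0.705, 0.0]
contact_force: [-0.0, 0.3, 0.2]
opening: 0.0498
```

Call:
send_rows:
  motion:
    - [[0,0,-10],0]
    - [[0,0,-30],0]
    - [[0,0,-40],0]
    - [[0,0,-40],0]
    - [[0,0,-30],0]
    - [[0,0,0],0]
    - [[0,0,0],0]

```text
t: 7.9
position: [0.5531, -0.2621, 0.2584]
ee_rot: [0.001, 0.709, 0.705, 0.0]
contact_force: [0.6, -0.2, -0.9]
opening: 0.0501
```

```bash
python3 - <<'E'
from h import *
d=cam('wrist','w5'); 
im=d['pixels'][100:330,100:440]; g=cv2.cvtColor(im,cv2.COLOR_RGB2GRAY)
d0=load('w4')
# dark blob inside drawer
m=cv2.inRange(d['pixels'],(0,0,0),(45,45,45)); m[:135]=0;m[300:]=0;m[:,:160]=0;m[:,385:]=0
n,l,s,c=cv2.connectedComponentsWithStats(m)
for i in range(1,n):
    if s[i,4]>150: print(s[i],c[i],onz(d,*c[i],.1).round(3))
plan([.485,.355,.26],14)
E
```

```text
[197 266  21  34 455] [209.48791209 285.92087912] [ 0.495 -0.343  0.1  ]
[168 277  24  23 276] [179.75362319 288.81521739] [ 0.469 -0.345  0.1  ]
[337 277  21  23 352] [345.34659091 289.69318182] [ 0.614 -0.347  0.1  ]
[366 279  19  21 233] [374.93991416 289.85407725] [ 0.64  -0.347  0.1  ]
t 7.95 p [ 0.5524 -0.2618  0.2572] yaw -0.32 tilt [-0.001  0.    -1.   ]
[[[44.0,-5.1,-0.2],np.float64(-1.02)],[[44.1,-4.2,-0.2],np.float64(-1.02)],[[44.2,-3.5,-0.2],np.float64(-1.02)],[[44.3,-2.7,-0.2],np.float64(-1.02)],[[44.3,-1.9,-0.2],np.float64(-1.02)],[[44.3,-1.2,-0.2],np.float64(-1.02)],[[44.3,-0.3,-0.2],np.float64(-1.02)],[[44.3,0.4,-0.2],np.float64(-1.02)]]
[[[44.3,1.3,-0.2],np.float64(-1.02)],[[44.3,2.0,-0.2],np.float64(-1.02)],[[44.2,2.8,-0.2],np.float64(-1.02)],[[44.2,3.6,-0.1],np.float64(-1.02)],[[44.1,4.4,-0.2],np.float64(-1.02)],[[44.0,5.2,-0.2],np.float64(-1.02)]]
```

View pics/w5.png

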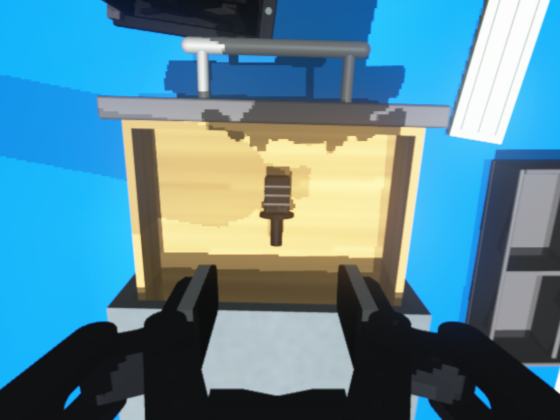

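The plug lies flat in the drawer, knob at (278,190) and stem at (276,232). Now I go to the gauge.

Call:
send_rows:
  motion:
    - [[44,-5,0],-0.9]
    - [[44,-4,0],-0.9]
    - [[44,-4,0],-0.9]
    - [[44,-3,0],-0.9]
    - [[44,-2,0],-0.9]
    - [[44,-1,0],-0.9]
    - [[44,0,0],-0.9]
    - [[44,0,0],-0.9]

```text
t: 8.75
position: [0.5153, 0.0903, 0.256]
ee_rot: [-0.001, 0.663, 0.748, -0.001]
contact_force: [0.7, -0.3, -0.2]
opening: 0.05
```

Call:
send_rows:
  motion:
    - [[44,1,0],-0.9]
    - [[44,2,0],-0.9]
    - [[44,3,0],-0.9]
    - [[44,4,0],-0.9]
    - [[44,4,0],-0.9]
    - [[44,5,0],-0.9]
    - [[0,0,0],0]
    - [[0,0,0],0]

```text
t: 9.55
position: [0.4921, 0.3533, 0.2555]
ee_rot: [-0.001, 0.626, 0.78, -0.002]
contact_force: [-0.1, -0.8, -0.3]
opening: 0.0499
```

```bash
python3 - <<'E'
from h import *
d=cam('wrist','w6'); p,r=quat(); print(p,r.as_matrix().round(3))
cv2.imwrite('pics/w6c.png',cv2.resize(d['pixels'][60:,130:430,::-1],None,fx=1.6,fy=1.6,interpolation=cv2.INTER_CUBIC))
for P in([.4775,.364,.06],[.488,.312,.06],[.514,.21,.06]): print(proj(d,np.array([P])))
E
```

```text
[0.4929281  0.35160222 0.25572652] [[-0.213  0.977 -0.002]
 [ 0.977  0.213 -0.003]
 [-0.002 -0.003 -1.   ]]
[[263.04354355 170.7631373 ]]
[[262.56838476 226.83491391]]
[[266.93962844 324.54118165]]
```

View pics/w6c.png

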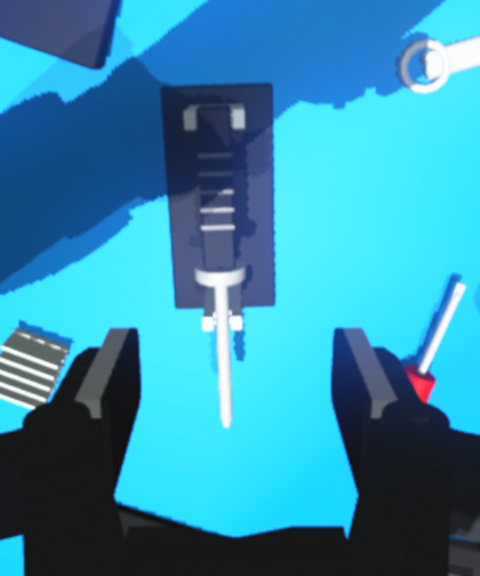

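The gauge is at crop (217,180), its collar at (219,276) and its tip at (226,427). Nothing stands near the handle.

```bash
python3 - <<'E'
from h import *
d=load('w6'); f=lambda u,v:(130+u/1.6,60+v/1.6)
t=onz(d,*f(226,425),.06); c=onz(d,*f(219.5,284),.06); h1=onz(d,*f(216,107),.069); h2=onz(d,*f(219,262),.069)
v=t-c; print(t,c,h1,h2,np.linalg.norm(v),np.degrees(np.arctan2(v[1],v[0])),np.linalg.norm(h2-h1),np.degrees(np.arctan2(*(h2-h1)[[1,0]])))
v=t-h1; u=v/np.linalg.norm(v); u[2]=0; print('mid from tip',t-.153*u,'mid from handle',(h1+h2)/2)
plan([.4805,.362,.10],12,step=30)
E
```

```text
[0.51855491 0.20972167 0.06      ] [0.4944513  0.30252963 0.06      ] [0.47143363 0.40253585 0.069     ] [0.49093493 0.31886899 0.069     ] 0.09588691373531423 -75.44108344360887 0.08590951776044391 -76.87959335304376
mid from tip [0.48226992 0.35819514 0.06      ] mid from handle [0.48118428 0.36070242 0.069     ]
t 9.6 p [0.4929 0.3516 0.2557] yaw 12.29 tilt [-0.002 -0.003 -1.   ]
[[[2.2,-1.6,26.0],np.float64(0.05)],[[2.2,-1.6,25.9],np.float64(0.05)],[[2.2,-1.6,26.0],np.float64(0.05)],[[2.2,-1.5,25.9],np.float64(0.05)],[[2.1,-1.6,26.0],np.float64(0.05)],[[2.2,-1.6,25.9],np.float64(0.05)]]
```

```bash
python3 -c "
from h import *
plan([.4834,.3517,.052],13.5,n=8)"
```

```text
t 9.6 p [0.4929 0.3516 0.2557] yaw 12.29 tilt [-0.002 -0.003 -1.   ]
[[[0.3,-1.1,25.5],np.float64(-0.15)],[[0.3,-1.1,25.4],np.float64(-0.15)],[[0.4,-1.1,25.5],np.float64(-0.15)],[[0.3,-1.1,25.5],np.float64(-0.15)],[[0.3,-1.0,25.4],np.float64(-0.15)],[[0.4,-1.1,25.5],np.float64(-0.15)],[[0.3,-1.1,25.5],np.float64(-0.15)],[[0.4,-1.1,25.4],np.float64(-0.15)]]
```

Call:
send_rows:
  motion:
    - [[2,-9,25],-1.2]
    - [[0,0,35],0]
    - [[0,0,40],0]
    - [[0,0,40],0]
    - [[0,0,35],0]
    - [[0,0,20],0]
    - [[0,0,8],0]
    - [[0,0,0],0]

```text
t: 10.4
position: [0.4842, 0.3508, 0.0533]
ee_rot: [0.0, 0.62, 0.785, -0.001]
contact_force: [0.4, 0.6, 0.6]
opening: 0.0504
```

Call:
send_rows:
  motion:
    - [[0,0,0],0]
    - [[0,0,0],0]
    - [[0,0,0],0]
    - [[0,0,0],0]
    - [[0,0,0],0]
  jaw: 5
  squeeze: 30

```text
t: 10.9
position: [0.4824, 0.3522, 0.0558]
ee_rot: [-0.0, 0.619, 0.786, -0.001]
contact_force: [-5.4, -2.4, 6.8]
opening: 0.0175
```

Call:
send_rows:
  motion:
    - [[0,0,-10],0]
    - [[0,0,-30],0]
    - [[0,0,-40],0]
    - [[0,0,-40],0]
    - [[0,0,-30],0]
    - [[0,0,-10],0]
    - [[0,0,0],0]
    - [[0,0,0],0]

```text
t: 11.7
position: [0.484, 0.3521, 0.2136]
ee_rot: [0.0, 0.619, 0.785, -0.001]
contact_force: [-0.6, -0.0, -1.3]
opening: 0.0175
```

```bash
python3 - <<'E'
from h import *
p,r=quat(); M=r.as_matrix(); print(p,bot.observe()['contact_force'],bot.observe()['opening'],M.round(3))
s=cam('scene','s7'); d=cam('wrist','w7'); t=cam('top','t7')
g=p-M[:,2]*.008   # grasp point
# gauge dir expected: -tool x, level
for n,c in(('s',s),('w',d),('t',t)):
  print(n,[proj(c,g+M@np.array([-a,0,0]))[0].round(1).tolist() for a in(-.053,.045,.145)])
a=cv2.resize(s['pixels'][150:300,300:440,::-1],None,fx=2.8,fy=2.8,interpolation=cv2.INTER_CUBIC)
b=d['pixels'][:, 80:480,::-1]
cv2.imwrite('pics/g7.png',np.hstack([a,b[:420]]))
E
```

```text
[0.48399482 0.35209202 0.21359864] [-0.55928272 -0.0237585  -1.2809282 ] 0.017464084563430078 [[-0.233  0.972 -0.001]
 [ 0.972  0.233 -0.001]
 [-0.001 -0.001 -1.   ]]
s [[430.8, 226.6], [390.7, 217.4], [351.5, 208.3]]
w [[274.0, 164.2], [274.2, 400.8], [274.4, 566.1]]
t [[155.6, 215.8], [187.5, 209.5], [219.8, 203.1]]
```

View pics/g7.png

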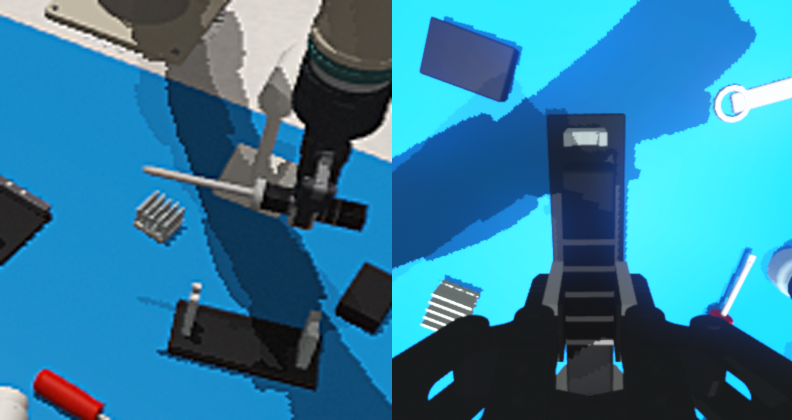

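The gauge is held level. Its tip is at scene (351.8,210.7), where (351.5,208.3) was predicted for a grip 8 mm ahead of the handle's middle. Next I measure the bare tube mouth numerically.

```bash
python3 - <<'E'
from h import *
s=load('s7');t=load('t7')
def blobs(d,x0,x1,y0,y1,th,name):
    im=d['pixels'][y0:y1,x0:x1]; hsv=cv2.cvtColor(im,cv2.COLOR_RGB2HSV)
    m=((hsv[:,:,2]>th)&(hsv[:,:,1]<70)).astype(np.uint8)
    print(name); 
    for r in range(m.shape[0]): print(y0+r,''.join('#' if q else '.' for q in m[r]))
blobs(s,264,306,190,212,110,'scene x0=264')
blobs(t,268,316,208,232,110,'top x0=268')
blobs(s,346,400,203,226,120,'gauge scene x0=346')
blobs(t,185,228,196,218,120,'gauge top x0=185')
a=np.array([.146,.989,0])
for M in([.5015,.0345,.14],[.4985,.025,.14]):
    print(proj(s,np.array(M)),proj(t,np.array(M)))
E
```

```text
scene x0=264
190 ..........................................
191 ..........................................
192 ..........................................
193 .....................#....................
194 ....................#.....................
195 ..........................................
196 ..........................................
197 ....#######...##############..#...........
198 ...#######....#############....#..........
199 ...#######...##############....#..........
200 ....######...##############...##..........
201 ....#..###...#############....##..........
202 .......................#..#..###..........
203 ..........................######..........
204 ...........................####...........
205 ............................##............
206 ......#.................#.................
207 .......#................##................
208 ...........#..............................
209 ............................###...........
210 ............................###...........
211 ..........................................
top x0=268
208 ........................##...##.......
[... 3098 characters left out ...]
....
206 ........................#####..............
207 ...........................................
208 .........................................#.
209 .........................................##
210 .......................................####
211 .................#.#....................###
212 ..................#.......................#
213 .....................#.............####....
214 ...........#....##.##.............######...
215 ..............#.##.###.............#######.
216 ...............#.#.#####............#######
217 ..............######.###.............######
[[294.23952361 202.20006539]] [[277.69834893 215.79320567]]
[[291.94180803 200.3873381 ]] [[280.59884511 216.7882724 ]]
```

```bash
python3 - <<'E'
from h import *
d=load('w5')
for v,z in((168,.105),(211,.105),(217,.105),(246,.095)): print(v,onz(d,277,v,z).round(4))
s=load('s7');t=load('t7')
print('mouth tri',tri((s,292,200),(t,280,217.8)))
print('gauge tip tri',tri((s,351,210),(t,220.3,203.7)))
p=np.array([.484,.3521,.2136+.008]);print(p-.145*np.array([-.233,.972,0]))
# tube inner end/other features: tube outer sides
for o in ([.4985,.025,.14],[.4975,.020,.14]):
  o=np.array(o);y=np.array([.146,.989,0]);a=.866*y+[0,0,.5];n=-.5*y+[0,0,.866];x=np.array([.989,-.146,0])
  for k,r in((0,.0145),):
    for nm,c in(('s',s),('t',t)):
      E=np.array([proj(c,o+r*(np.cos(q)*x+np.sin(q)*n))[0] for q in np.linspace(0,6.28,40)]); print(nm,E.min(0).round(1),E.max(0).round(1), 'tube end',proj(c,o-.106*a)[0].round(1))
E
```

```text
168 [ 0.5548 -0.2383  0.105 ]
211 [ 0.5547 -0.2732  0.105 ]
217 [ 0.5546 -0.2782  0.105 ]
246 [ 0.5545 -0.3075  0.095 ]
mouth tri (array([0.49589511, 0.02544482, 0.13939437]), [np.float64(0.5298338722663067), np.float64(0.47576930194383377)])
gauge tip tri (array([0.51744665, 0.21057471, 0.21501813]), [np.float64(0.004247645279139805), np.float64(0.003541917186753914)])
[0.517785 0.21116  0.2216  ]
s [288.3 195.4] [295.5 205.4] tube end [268.4 199.5]
t [278.3 212.5] [282.9 221.1] tube end [307.7 224.9]
s [287.  194.6] [294.2 204.5] tube end [267.3 198.8]
t [279.8 212.8] [284.5 221.5] tube end [309.2 225.2]
```

```bash
python3 -c "
from h import *
plan([.525,.206,.18],-8.3)"
```

```text
t 11.85 p [0.4835 0.3521 0.2126] yaw 13.49 tilt [-0.002 -0.002 -1.   ]
[[[-37.9,1.6,8.2],np.float64(5.45)],[[-37.6,5.2,8.2],np.float64(5.45)],[[-36.9,8.7,8.2],np.float64(5.45)],[[-36.0,12.2,8.2],np.float64(5.45)]]
```

Call:
send_rows:
  motion:
    - [[-19,1,0],2.7]
    - [[-19,2,3],2.7]
    - [[-19,3,5],2.7]
    - [[-19,4,5],2.7]
    - [[-19,4,5],2.7]
    - [[-19,5,5],2.7]
    - [[-18,6,5],2.7]
    - [[-18,7,5],2.9]

```text
t: 12.65
position: [0.5273, 0.2031, 0.1809]
ee_rot: [-0.0, 0.758, 0.652, 0.0]
contact_force: [0.3, 0.1, 0.5]
opening: 0.0176
```

Call:
send_rows:
  motion:
    - [[0,0,15],0]
    - [[0,0,15],0]
    - [[0,0,14],0]
    - [[0,0,0],0]
    - [[0,0,0],0]

```text
t: 13.15
position: [0.5268, 0.2047, 0.1371]
ee_rot: [-0.0, 0.757, 0.654, -0.0]
contact_force: [-0.3, 0.7, -1.2]
opening: 0.0176
```

```bash
cat > look.py <<'E'
from h import *
import sys
n=sys.argv[1]
s=cam('scene','s'+n);t=cam('top','t'+n)
p,r=quat();M=r.as_matrix();print(bot.observe()['t'],p.round(4),np.degrees(np.arctan2(M[1,1],M[0,1])).round(2),np.array(bot.observe()['contact_force']).round(1))
def show(d,x0,x1,y0,y1,th):
    im=d['pixels'][y0:y1,x0:x1]; hsv=cv2.cvtColor(im,cv2.COLOR_RGB2HSV)
    m=((hsv[:,:,2]>th)&(hsv[:,:,1]<75)).astype(np.uint8)
    print(x0); 
    for r in range(m.shape[0]): print(y0+r,''.join('#' if q else '.' for q in m[r]))
show(s,280,345,192,232,105)
show(t,230,295,205,226,105)
E
python3 look.py 8
```

```text
13.25 [0.5273 0.2051 0.1379] -8.32 [ 0.4 -1.  -0.2]
280
192 .................................................................
193 .....#...........................................................
194 ....#............................................................
195 .................................................................
196 .................................................................
197 ############..#..................................................
198 ###########....#.................................................
199 ###########....#.................................................
200 ###########...##.................................................
201 ##########....##.................................................
202 .......#..#..###.................................................
203 ..........######.................................................
204 ...........####..................................................
205 ............##...................................................
206 ........#............#......................................
[... 2529 characters left out ...]

216 ######################################..######.##########........
217 #######################################.######.#############.....
218 #######################################..######.###############..
219 .#######################################.######..################
220 ########################################..#####..################
221 #.#######################################.######.################
222 #.#######################################.######.######...#######
223 ##.######################################..######.#####......####
224 ##.#######################################.######.#####.........#
225 ##########################################..#####..#####.........
```

```bash
python3 - <<'E'
from h import *
s=load('s8'); p=np.array([.5273,.2051,.1379]); y=np.array([.146,.989,0])
for L in(.142,.145,.148): print('tip',L,proj(s,p+[0,0,.0015]-L*y)[0].round(1))
for Y in(.020,.025,.030,.035): print(Y,proj(s,np.array([.4985+(Y-.025)*.146,Y,.14]))[0].round(1))
g=p-.145*y; c,r=ray(s,301,206.3)
k=(g-c)@r; print('ray point nearest',c+r*k,'model',g)
for zz in(.135,.14,.145): print(onz(s,301,206.3,zz).round(4), 'mouth292,200:',onz(s,292,200,zz).round(4))
E
```

```text
tip 0.142 [302.4 207.3]
tip 0.145 [301.6 206.8]
tip 0.148 [300.8 206.3]
0.02 [290.6 199.6]
0.025 [291.9 200.4]
0.03 [293.3 201.2]
0.035 [294.7 202. ]
ray point nearest [0.5054646  0.05928596 0.13965057] model [0.50613  0.061695 0.1379  ]
[0.5012 0.0571 0.135 ] mouth292,200: [0.4924 0.0217 0.135 ]
[0.5058 0.0595 0.14  ] mouth292,200: [0.497  0.0243 0.14  ]
[0.5104 0.0618 0.145 ] mouth292,200: [0.5016 0.0269 0.145 ]
```

Call:
send_rows:
  motion:
    - [[-10,-2,0.5],0]
    - [[-10,0,0.5],0]
    - [[-6,0,0.5],0]
    - [[-3,0,0.5],0]
    - [[-3,0,0],0]
    - [[0,0,0],0]

```text
t: 13.85
position: [0.5203, 0.1728, 0.1354]
ee_rot: [0.0, 0.757, 0.654, -0.0]
contact_force: [0.3, 0.1, -0.7]
opening: 0.0175
```

Call:
send_rows:
  motion:
    - [[-3,0,0.5],0]
    - [[-3,0,0.5],0]
    - [[0,0,0],0]

```text
t: 14.15
position: [0.5192, 0.1668, 0.1342]
ee_rot: [0.0, 0.757, 0.654, -0.0]
contact_force: [-0.6, 0.5, -1.4]
opening: 0.0176
```

```bash
sed -i '/^show(t/d' look.py; python3 look.py 9
```

```text
14.25 [0.5194 0.1674 0.1343] -8.31 [ 0.1 -0.3 -1.8]
280
192 .................................................................
193 .....#...........................................................
194 ....#............................................................
195 .................................................................
196 .................................................................
197 ############..#..................................................
198 ###########....#.................................................
199 ###########....#.................................................
200 ###########....#.................................................
201 ##########.#####.................................................
202 .......#..#.####.................................................
203 ..........##..####...............................................
204 ...........##..#####.............................................
205 ............#....#####...........................................
206 ........#..........####.....................................
[... 1055 characters left out ...]

222 ................................#...#............................
223 .....................................#...........................
224 .................................................................
225 .................................................................
226 .................................................................
227 .................................................................
228 .................................................................
229 .................................................................
230 .................................................................
231 .................................................................
```

Call:
send_rows:
  motion:
    - [[-2,0,0.5],0]
    - [[-2,0,0.5],0]
    - [[0,0,0],0]

```text
t: 14.55
position: [0.5187, 0.1629, 0.1332]
ee_rot: [0.0, 0.757, 0.654, -0.0]
contact_force: [0.9, -0.1, -1.0]
opening: 0.0175
```

Call:
send_rows:
  motion:
    - [[-2,0,0.5],0]
    - [[-2,0,0],0]
    - [[0,0,0],0]

```text
t: 14.85
position: [0.5182, 0.159, 0.1328]
ee_rot: [0.0, 0.757, 0.654, -0.0]
contact_force: [-0.0, 0.1, -0.8]
opening: 0.0174
```

Call:
send_rows:
  motion:
    - [[-0.7,0,-4],0]
    - [[-0.7,0,-4],0]
    - [[-0.7,0,-4],0]
    - [[-0.7,0,-4],0]
    - [[-0.8,0,-4],0]
    - [[0,0,0],0]
  squeeze: 20

```text
t: 15.45
position: [0.518, 0.1566, 0.1536]
ee_rot: [-0.0, 0.757, 0.654, 0.001]
contact_force: [-0.1, 3.0, -2.3]
opening: 0.0174
```

```bash
python3 look.py 10
```

```text
15.55 [0.5178 0.1562 0.1531] -8.3 [-0.   1.8 -2.5]
280
192 .................................................................
193 .....#...........................................................
194 ....#............................................................
195 .................................................................
196 .................................................................
197 ############..#..................................................
198 ###########....#.................................................
199 ###########....#.................................................
200 ################............................#....................
201 ##########.#####...........................###...................
202 .......##.#..######.......................####...................
203 ..........##....#####....................####....................
204 ..........###.....#####..................###.....................
205 ............##......#####..............####......................
206 ........#.............######...........####..................
[... 1054 characters left out ...]

222 ................................#...#............................
223 .....................................#...........................
224 .................................................................
225 .................................................................
226 .................................................................
227 .................................................................
228 .................................................................
229 .................................................................
230 .................................................................
231 .................................................................
```

Call:
send_rows:
  motion:
    - [[-2,0,-4.6],0]
    - [[-2,0,-4.6],0]
    - [[-2,0,-4.6],0]
    - [[-2,0,-4.6],0]
    - [[-2,0,-4.6],0]
    - [[0,0,0],0]

```text
t: 16.15
position: [0.5163, 0.1454, 0.1765]
ee_rot: [0.0, 0.757, 0.654, 0.0]
contact_force: [-0.7, 3.3, -1.9]
opening: 0.0175
```

Call:
send_rows:
  motion:
    - [[-3,0,-4.1],0]
    - [[-3,0,-4.1],0]
    - [[-3,0,-4.1],0]
    - [[0,0,0],0]

```text
t: 16.55
position: [0.515, 0.1363, 0.1887]
ee_rot: [0.0, 0.757, 0.654, -0.0]
contact_force: [-0.2, 2.1, -1.6]
opening: 0.0171
```

```bash
python3 look.py 11
```

```text
16.65 [0.5149 0.1364 0.1882] -8.34 [ 0.   1.6 -0.4]
280
192 .................................####............................
193 .....#..........................####.............................
194 ....#............................###.............................
195 ......#................................##........................
196 .................................................................
197 ############..#..................................................
198 ###########....#.................................................
199 ###########....#.................................................
200 ##################...............................................
201 ##########...############......##................................
202 ......##..#........##############................................
203 ..........##...#..........#######................................
204 ..........###.................###................................
205 ............##................###................................
206 ........#.......................#...........................
[... 1055 characters left out ...]

222 ................................#...#............................
223 .....................................#...........................
224 .................................................................
225 .................................................................
226 .................................................................
227 .................................................................
228 .................................................................
229 .................................................................
230 .................................................................
231 .................................................................
```

Call:
send_rows:
  motion:
    - [[-2.6,0,-3],0]
    - [[-2.6,0,-3],0]
    - [[-2.6,0,-2.5],0]
    - [[0,0,0],0]

```text
t: 17.05
position: [0.5138, 0.129, 0.197]
ee_rot: [0.0, 0.757, 0.654, 0.0]
contact_force: [-0.6, 2.7, -2.5]
opening: 0.0174
```

Call:
send_rows:
  motion:
    - [[-4.3,0,2.5],0]
    - [[-4.3,0,2.5],0]
    - [[-4.3,0,2.5],0]
    - [[0,0,0],0]

```text
t: 17.45
position: [0.5116, 0.1149, 0.1884]
ee_rot: [0.0, 0.757, 0.654, -0.001]
contact_force: [0.9, -0.3, -3.8]
opening: 0.0175
```

```bash
cat > rel.py <<'E'
from h import *
p,r=quat(); o=np.array([.4985,.025,.14]); y=np.array([.146,.989,0]);y/=np.linalg.norm(y)
g=p+[0,0,.005]-o; Y=g@y; print('along',1e3*(Y*.866+g[2]*.5),'perp',1e3*(-Y*.5+g[2]*.866),'lat',1e3*g@np.array([y[1],-y[0],0]))
o=bot.observe();print(o['t'],o['contact_force'],o['ft_torque'],o['opening'],p)
E
python3 rel.py; python3 look.py 12 | sed -n 8,18p
```

```text
along 105.42255180691004 perp 0.8362100116667964 lat -0.179960255324669
17.45 [ 0.92074029 -0.33918043 -3.75740772] [ 0.2522844   0.03081591 -0.01736082] 0.017483982093993402 [0.51159445 0.11493372 0.18843779]
197 ############..#..................................................
198 ###########....#.........##......................................
199 ###########.####.........##......................................
200 ###########################......................................
201 ##########.......##########......................................
202 ......###.#...##.........###.....................................
203 ..........##...#..........##.....................................
204 ..........####.............#.....................................
205 ............##.............##....................................
206 ........#........................................................
207 ........##.......................................................
```

Call:
send_rows:
  motion:
    - [[-5.2,0,3],0]
    - [[-5.2,0,3],0]
    - [[-5.2,0,3],0]
    - [[0,0,0],0]

```text
t: 17.95
position: [0.5094, 0.0998, 0.1796]
ee_rot: [0.0, 0.757, 0.654, -0.001]
contact_force: [-0.1, 0.3, -3.2]
opening: 0.0173
```

```bash
python3 rel.py
```

```text
along 87.70612608466722 perp 0.8061843708868366 lat -0.17313596952437144
17.95 [-0.05719109  0.34027551 -3.19959434] [ 0.20675561  0.028482   -0.06436984] 0.01729119545292825 [0.50936267 0.09976897 0.17955318]
```

Call:
send_rows:
  motion:
    - [[-5.2,0,3],0]
    - [[-5.2,0,3],0]
    - [[-5.2,0,3],0]
    - [[-5.2,0,3],0]
    - [[0,0,0],0]

```text
t: 18.45
position: [0.5063, 0.0792, 0.1676]
ee_rot: [0.0, 0.757, 0.654, -0.001]
contact_force: [-0.7, -0.6, -3.7]
opening: 0.0177
```

```bash
python3 rel.py; python3 look.py 13 | sed -n 3,20p
```

```text
along 63.71790222799974 perp 0.8119167795411879 lat -0.1944169284638119
18.45 [-0.71393687 -0.60661591 -3.69417819] [ 0.17983383  0.07758129 -0.07910213] 0.01767746302622998 [0.50630724 0.07921727 0.1675635 ]
192 .................................................................
193 .....#...........................................................
194 ....#............................................................
195 ......#..........................................................
196 .................................................................
197 ############..#..................................................
198 ###########...##.................................................
199 ###########...###................................................
200 ################.................................................
201 ##########...###.................................................
202 ......###.#...###................................................
203 ..........##....##...............................................
204 ..........###...##...............................................
205 ............##...#...............................................
206 ........#........................................................
207 ........##.......................................................
208 .................................................................
209 ..........#.###..................................................
```

Call:
send_rows:
  motion:
    - [[-3.5,0,2],0]
    - [[-3.5,0,2],0]
    - [[0,0,0],0]

```text
t: 18.85
position: [0.5055, 0.0731, 0.1639]
ee_rot: [0.0, 0.757, 0.654, -0.0]
contact_force: [0.2, 0.1, -3.4]
opening: 0.0174
```

Call:
send_rows:
  motion:
    - [[-2.6,0,1.5],0]
    - [[0,0,0],0]

```text
t: 19.05
position: [0.5052, 0.0707, 0.1625]
ee_rot: [0.0, 0.757, 0.654, -0.0]
contact_force: [-0.1, 1.0, -3.0]
opening: 0.0174
```

Call:
send_rows:
  motion:
    - [[-2.6,0,1.5],0]
    - [[0,0,0],0]

```text
t: 19.25
position: [0.5049, 0.0682, 0.161]
ee_rot: [0.0, 0.757, 0.654, -0.0]
contact_force: [-0.5, 0.8, -2.5]
opening: 0.0175
```

```bash
python3 rel.py
```

```text
along 50.783211439803736 perp 0.675981736628549 lat -0.0101968825896602
19.25 [-0.53803056  0.82634739 -2.53200553] [ 0.32181428  0.10874174 -0.08273894] 0.017520208776419244 [0.50486347 0.06817577 0.16097815]
```

Call:
send_rows:
  motion:
    - [[-1.7,0,1],0]
    - [[0,0,0],0]

```text
t: 19.45
position: [0.5046, 0.0666, 0.16]
ee_rot: [0.0, 0.757, 0.654, -0.0]
contact_force: [-0.6, 1.0, -2.8]
opening: 0.0174
```

Call:
send_rows:
  motion:
    - [[-1.7,0,1],0]
    - [[0,0,0],0]

```text
t: 19.65
position: [0.5044, 0.0649, 0.159]
ee_rot: [0.0, 0.757, 0.654, -0.0]
contact_force: [-0.5, 1.0, -2.0]
opening: 0.0173
```

Call:
send_rows:
  motion:
    - [[-1.7,0,1],0]
    - [[0,0,0],0]

```text
t: 19.85
position: [0.5043, 0.0636, 0.1581]
ee_rot: [-0.0, 0.756, 0.654, 0.0]
contact_force: [-0.1, 2.3, -1.2]
opening: 0.0176
```

```bash
python3 rel.py;python3 look.py 14 | sed -n 3,20p
```

```text
along 45.368776809893504 perp 0.5354767349898503 lat 0.08815192625849268
19.85 [-0.0731242   2.29486336 -1.23994384] [ 0.55213092  0.18204934 -0.08085641] 0.01758752991873268 [0.50428622 0.06359208 0.15814913]
192 .................................................................
193 .....#...........................................................
194 ....#............................................................
195 ......#......................#...................................
196 .............................#...................................
197 ###########......................................................
198 ###########......................................................
199 #############....................................................
200 ############.....................................................
201 ############.....................................................
202 ......###.###....................................................
203 ...........##....................................................
204 ............#....................................................
205 .............#...................................................
206 ........#........................................................
207 ........##.......................................................
208 .................................................................
209 ..........#.###..................................................
```

Call:
send_rows:
  motion:
    - [[-1.7,0,1],0]
    - [[0,0,0],0]

```text
t: 20.15
position: [0.5044, 0.0636, 0.1579]
ee_rot: [-0.0, 0.756, 0.654, 0.001]
contact_force: [-2.7, 5.5, 4.7]
opening: 0.017
```

Call:
send_rows:
  motion:
    - [[-1.7,0,1],0]
    - [[0,0,0],0]
    - [[0,0,0],0]

```text
t: 20.45
position: [0.5048, 0.0637, 0.1575]
ee_rot: [-0.001, 0.756, 0.655, 0.003]
contact_force: [-2.3, 8.9, 7.9]
opening: 0.0179
```

```bash
python3 rel.py
```

```text
along 45.21847364404031 perp -0.1416600918046941 lat 0.5799557943153402
20.45 [-2.29821963  8.85692655  7.87363138] [ 1.8258821   0.58785485 -0.11136842] 0.017876634176064096 [0.50480319 0.06372643 0.15748755]
```

Seated: the force rises while the position holds. I pause there, then draw back along the axis.

Call:
send_rows:
  motion:
    - [[0,0,0],0]
    - [[0,0,0],0]
    - [[0,0,0],0]
    - [[0,0,0],0]
    - [[0,0,0],0]
    - [[0,0,0],0]

```text
t: 21.05
position: [0.5048, 0.0637, 0.1575]
ee_rot: [-0.001, 0.756, 0.655, 0.003]
contact_force: [-2.2, 8.1, 7.2]
opening: 0.0177
```

Call:
send_rows:
  motion:
    - [[3,0,-2],0]
    - [[5.2,0,-3],0]
    - [[5.2,0,-3],0]
    - [[5.2,0,-3],0]
    - [[5.2,0,-3],0]
    - [[5.2,0,-3],0]
    - [[0,0,0],0]

```text
t: 21.75
position: [0.5082, 0.0902, 0.1737]
ee_rot: [-0.0, 0.756, 0.654, 0.001]
contact_force: [-1.4, 1.2, -1.0]
opening: 0.0177
```

```bash
python3 rel.py;python3 look.py 15 | sed -n 3,20p
```

```text
along 76.43353210971941 perp 0.5522112049962946 lat 0.07099432308100855
21.75 [-1.42023257  1.17875535 -1.0145634 ] [ 0.44137412  0.21434638 -0.11981052] 0.017656390065005356 [0.50819701 0.09020112 0.17369668]
192 .................................................................
193 .....#...........................................................
194 ....#............................................................
195 ......#..........................................................
196 .................................................................
197 ############..#..................................................
198 ###########....#..#..............................................
199 ###########....#..##.............................................
200 ####################.............................................
201 ##########..#######..............................................
202 ......###.#.......##.............................................
203 ..........##...#...##............................................
204 ..........####.....##............................................
205 ............##......#............................................
206 ........#........................................................
207 ........##.......................................................
208 .................................................................
209 ..........#.###..................................................
```

Call:
send_rows:
  motion:
    - [[5.2,0,-3],0]
    - [[5.2,0,-3],0]
    - [[5.2,0,-3],0]
    - [[5.2,0,-3],0]
    - [[5.2,0,-3],0]
    - [[5.2,0,-3],0]
    - [[5.2,0,-3],0]
    - [[5.2,0,-3],0]

```text
t: 22.65
position: [0.514, 0.1305, 0.1974]
ee_rot: [0.0, 0.756, 0.654, 0.0]
contact_force: [-0.5, -0.3, -2.3]
opening: 0.0173
```

Call:
send_rows:
  motion:
    - [[2.8,0,4.9],0]
    - [[2.8,0,4.9],0]
    - [[2.8,0,4.9],0]
    - [[2.8,0,4.9],0]
    - [[2.8,0,4.9],0]
    - [[0,0,0],0]

```text
t: 23.25
position: [0.5157, 0.1436, 0.1717]
ee_rot: [-0.0, 0.756, 0.654, -0.001]
contact_force: [-0.5, -0.9, 0.1]
opening: 0.0171
```

```bash
python3 rel.py;python3 look.py 16 | sed -n 3,20p
```

```text
along 122.07348805762953 perp -28.1576780937502 lat -0.3326196741692649
23.25 [-0.45534608 -0.85906194  0.05817886] [-0.35548166  0.13519786 -0.05638081] 0.017086340842652988 [0.51566664 0.1435639  0.17165381]
192 .................................................................
193 .....#..................................##.......................
194 ....#..................................###.......................
195 ......................................####.......................
196 .....................................####........................
197 ############..#......................###.........................
198 ###########....#...................####..........................
199 ###########....#....................###..........................
200 ###########....#...................##............................
201 ##########.#####....................##...........................
202 ......###.#.#######.......................#......................
203 ..........#....########..........................................
204 ..........###.....########.......................................
205 ............##........########...#...............................
206 ........#.................########...............................
207 ........##....................####...............................
208 ................................##...............................
209 ..........#.###.................##...............................
```

Rotating back as intended. Continuing to level.

Call:
send_rows:
  motion:
    - [[2.8,0,5],0]
    - [[2.8,0,5],0]
    - [[2.8,0,5],0]
    - [[2.8,0,5],0]
    - [[1.2,0,4.5],0]
    - [[1.2,0,4.5],0]
    - [[1.2,0,4.5],0]
    - [[0,0,0],0]

```text
t: 24.15
position: [0.518, 0.1587, 0.1386]
ee_rot: [-0.0, 0.756, 0.654, -0.0]
contact_force: [0.8, -1.4, 0.8]
opening: 0.0175
```

```bash
python3 rel.py;python3 look.py 17 | sed -n 3,35p; python3 -c "
from h import *
s=load('s17');p,r=quat();x=r.as_matrix()[:,0]
for th in(-5,0,5,10):
  d=np.cos(np.radians(th))*-x-[0,0,np.sin(np.radians(th))]
  a,b=[proj(s,p+[0,0,.005]+k*d)[0] for k in(.045,.13)]; print(th,a.round(1),b.round(1),(b-a)[1]/(b-a)[0])"
```

```text
along 118.82606271109347 perp -64.47276375813429 lat -0.22222807237771175
24.15 [ 0.83194775 -1.35975992  0.79929177] [-0.51936652  0.1536048  -0.04687544] 0.017457879995819346 [0.51801698 0.15872919 0.13857978]
192 .................................................................
193 .....#...........................................................
194 ....#............................................................
195 .................................................................
196 .................................................................
197 ############..#..................................................
198 ###########....#.................................................
199 ###########....#.................................................
200 ##########.....#.................................................
201 ##########.#####.................................................
202 .......##.#.####.................................................
203 ..........#..####................................................
204 ...........##..####.........................
[... 919 characters left out ...]
............
218 ...........................###...................................
219 ...........................##....................................
220 .................................................................
221 ..................................#..............................
222 ................................#...#............................
223 .....................................#...........................
224 .................................................................
-5 [317.2 212.9] [293.6 197.4] 0.655222850462676
0 [317.1 213.8] [293.4 200.2] 0.5747717980430415
5 [317.  214.9] [293.4 203.1] 0.4959545833798782
10 [317.1 215.9] [293.7 206.1] 0.41754265698385995
```

Call:
send_rows:
  motion:
    - [[0.6,0,4.5],0]
    - [[0.4,0,4.5],0]
    - [[0,0,0],0]

```text
t: 24.55
position: [0.5183, 0.1599, 0.1297]
ee_rot: [-0.0, 0.756, 0.654, 0.0]
contact_force: [-0.5, -1.0, 1.3]
opening: 0.0174
```

```bash
cat > ang.py <<'E'
from h import *
import sys
from scipy.optimize import brentq
s=cam('scene','s'+sys.argv[1]); p,r=quat(); x=r.as_matrix()[:,0]; A=p+[0,0,.005]
hsv=cv2.cvtColor(s['pixels'],cv2.COLOR_RGB2HSV); m=((hsv[:,:,2]>105)&(hsv[:,:,1]<75))
def line(th):
    d=-np.cos(th)*x-[0,0,np.sin(th)]; return proj(s,np.array([A+k*d for k in(.058,.135)]))
a,b=line(0.03); u=(b-a)/np.linalg.norm(b-a); n=np.array([-u[1],u[0]])
yy,xx=np.nonzero(m); q=np.c_[xx,yy]-a; l=q@u; w=q@n; k=(l>0)&(l<np.linalg.norm(b-a))&(abs(w)<4)
vx,vy,x0,y0=cv2.fitLine(np.c_[xx,yy][k].astype(np.float32),cv2.DIST_HUBER,0,.01,.01).ravel()
f=lambda th:(lambda L:(L[1]-L[0])[1]/(L[1]-L[0])[0])(line(th))-vy/vx
print('pixels',k.sum(),'pitch down deg',np.degrees(brentq(f,-.5,.6)),bot.observe()['contact_force'],p,bot.observe()['t'])
E
python3 ang.py 18
```

```text
pixels 59 pitch down deg -1.607309527820606 [-0.90519646 -0.43370238  0.72097877] [0.51830523 0.15984019 0.12989963] 24.6
```

Call:
send_rows:
  motion:
    - [[0,0,0],0]
    - [[0,0,0],0]
    - [[3,0,-1],0]
    - [[8,0,-1],0]
    - [[10,0,-1],0]
    - [[15,0,0],0]
    - [[15,0,0],0]
    - [[0,0,0],0]
  squeeze: 40

```text
t: 25.4
position: [0.5257, 0.2144, 0.1333]
ee_rot: [-0.001, 0.755, 0.656, 0.001]
contact_force: [-0.5, -0.1, -0.8]
opening: 0.0175
```

```bash
python3 ang.py 19; python3 rel.py
```

```text
pixels 54 pitch down deg 0.5287210576050978 [-0.93397424 -0.73100916 -0.8298658 ] [0.52542532 0.21219036 0.13309168] 25.45
along 162.8199587204498 perp -96.21040927243314 lat -0.7008440382478266
25.45 [-0.93397424 -0.73100916 -0.8298658 ] [-0.01985251  0.02218398 -0.00717045] 0.017230429713236513 [0.52542532 0.21219036 0.13309168]
```

```bash
python3 - <<'E'
from h import *
s=load('scene0');t=load('top0')
def show(d,x0,x1,y0,y1):
    g=cv2.cvtColor(d['pixels'][y0:y1,x0:x1],cv2.COLOR_RGB2HSV)
    print(x0)
    for r in range(g.shape[0]): print(y0+r,''.join('#' if q[1]<90 and q[2]>90 else ('b' if q[1]<130 and q[2]<70 else '.') for q in g[r]))
show(s,242,284,232,278)
show(t,254,288,134,180)
# barrel ends
L=tri((s,274.2,240.8),(t,269.7,164.7))[0]
print(onz(t,269.7,139,.16),onz(t,269.7,164.7,.16))
for X in(.650,.660,.670):
  for yaw in(0,):
    q=np.linspace(0,6.28,60)
    C=np.c_[0*q+X,.070+.02*np.cos(q),.15+.02*np.sin(q)]
    for c in(s,t): E=proj(c,C); print(X,E.min(0).round(1),E.max(0).round(1))
E
```

```text
242
232 ..............bbbb.#...bbbbbbbbbbbbbbbbbbb
233 ................bbbb#####bbbbbbbbbbbbbbbbb
234 .................bbbb.##...bbbbbbbbbbbbbbb
235 ...................bbbb#....bbbbbbbbbbbbbb
236 ....................bbbb.####bbbbbbbbbbbbb
237 ......................bbbb#######bbbbbbbbb
238 .......................bbb.#######bbbbbbbb
239 .......................bbb.#########bbbbbb
240 ........................bbbbbb######.bbbbb
241 .......................bbbbbbbbb#####.bbbb
242 ......................bbbbbbbbbbb######bbb
243 .......................bbbbbbbbbbb######.b
244 #.....................bbbbbbbbbbbbb.#.#.##
245 #...................bbbbbbbbbbbbbbbb.b#.##
246 #..................bbbbbbbbbbbbbbbbbbbb.##
247 #..................bbbbbbbbbbbbbbbbbbbbbb#
248 .................bbbbbbbbbbbbbbbbbb...bbbb
249 ..................bbbbbbbbbbbbbbbb......bb
250 .................bbbbbbbbbbbbbbbb........b
251 b..............bbbbbbbbbbbbbbbbb.b........
252 b.............bbbbbbbbbbbbbbbbbb..........
253 bb...........bbbbbbbbbbbbbbbbbb...........
254 bb...........bbbbbbbbbbbbbbbbb............
255 bb.........
[... 2431 characters left out ...]
...
169 .......bbbbbbb..b..bb.............
170 .......bbbbbbbbbb.................
171 .......bbbbbb..bb.bb..............
172 .......bbbbbb.bbb.................
173 ......bbbbbbb.bb..................
174 ......bbbbbbbbbb.bbb..............
175 .......bbbbbbbbbbbbbbbbbbbb.......
176 ..................................
177 ..................................
178 ..................................
179 ..................................
[0.75830435 0.06989227 0.16      ] [0.66800549 0.06632484 0.16      ]
0.65 [270.9 231.6] [283.8 243.4]
0.65 [262.4 168.9] [274.5 172.8]
0.66 [268.8 234. ] [281.8 245.9]
0.66 [262.5 166. ] [274.6 170. ]
0.67 [266.7 236.5] [279.7 248.4]
0.67 [262.7 163. ] [274.8 167.1]
```

```bash
python3 -c "
from h import *
plan([.6415,.2095,.145],-8.3,n=7)"
```

```text
t 25.45 p [0.5254 0.2122 0.1331] yaw -8.14 tilt [ 0.     0.001 -1.   ]
[[[2.0,16.5,-1.7],np.float64(0.02)],[[1.9,16.4,-1.7],np.float64(0.02)],[[2.0,16.5,-1.7],np.float64(0.02)],[[2.0,16.5,-1.7],np.float64(0.02)],[[2.0,16.4,-1.7],np.float64(0.02)],[[2.0,16.5,-1.7],np.float64(0.02)],[[2.0,16.5,-1.7],np.float64(0.02)]]
```

Call:
send_rows:
  motion:
    - [[2,10,-5],0]
    - [[2,16,-5],0]
    - [[2,18,-2],0]
    - [[2,18,0],0]
    - [[2,18,0],0]
    - [[2,18,0],0]
    - [[2,12,0],0]
    - [[0,5,0],0]

```text
t: 26.25
position: [0.6424, 0.2061, 0.1447]
ee_rot: [0.0, 0.757, 0.653, -0.0]
contact_force: [-0.7, -0.1, -1.7]
opening: 0.0173
```

Call:
send_rows:
  motion:
    - [[0,0,0],0]
    - [[0,0,0],0]
    - [[0,0,0],0]

```text
t: 26.55
position: [0.6406, 0.2072, 0.1451]
ee_rot: [-0.0, 0.756, 0.654, -0.0]
contact_force: [0.5, 0.6, -1.1]
opening: 0.017
```

```bash
python3 ang.py 20; python3 - <<'E'
from h import *
s=load('s20'); t=cam('top','t20'); w=cam('wrist','w20')
p,r=quat();x=r.as_matrix()[:,0]; tip=p+[0,0,.005]-.146*x; print('tip model',tip,proj(s,tip),proj(t,tip),'read',proj(s,np.array([.62,.0645,.15])))
a=cv2.resize(s['pixels'][190:310,210:340,::-1],(520,480),interpolation=cv2.INTER_CUBIC)
b=cv2.resize(t['pixels'][110:230,220:290,::-1],(280,480),interpolation=cv2.INTER_CUBIC)
cv2.imwrite('pics/f20.png',np.hstack([a,b]))
E
```

```text
pixels 67 pitch down deg -0.9817936643717952 [-0.64952683 -0.51436818 -0.16724886] [0.64067114 0.20728697 0.14519618] 26.6
tip model [0.61995531 0.06284006 0.15031133] [[281.01523413 229.20888292]] [[270.28374226 179.6075417 ]] read [[281.53489051 229.54429457]]
```

View pics/f20.png

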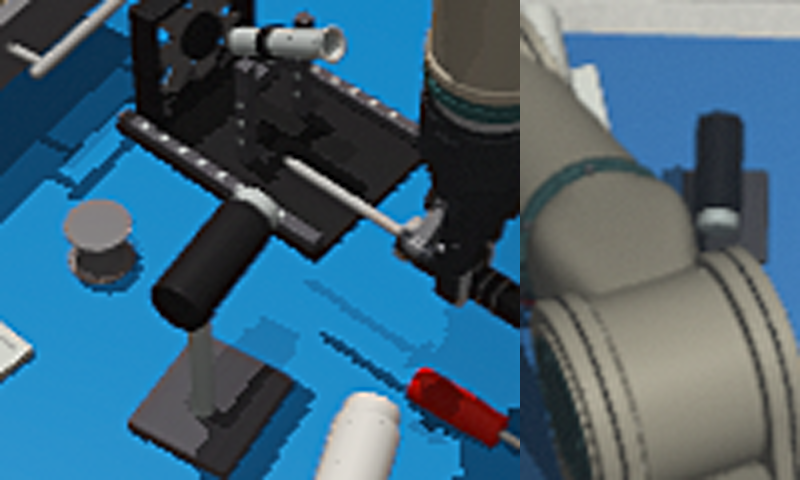

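The tip is at crop (285,160), i.e. scene (281.2,230). The reading point computed from the black camera's lens projects to (281.5,229.5). The gauge is level and clear of everything. I make a small trim and hand in.

Call:
send_rows:
  motion:
    - [[1.5,2,0],0]
    - [[0,0,0],0]
    - [[0,0,0],0]
    - [[0,0,0],0]
    - [[0,0,0],0]

```text
t: 27.2
position: [0.6436, 0.2083, 0.1451]
ee_rot: [0.0, 0.757, 0.654, -0.0]
contact_force: [0.4, 0.6, -0.9]
opening: 0.0174
```

```bash
python3 ang.py 21; python3 -c "
from h import *
o=bot.observe(); print(o['opening'],abs(o['dq']).max()); print(bot.job_done())"
```

```text
pixels 68 pitch down deg -0.5088843059076412 [-0.38379966 -0.42259339 -1.54656308] [0.64357631 0.20833929 0.14509912] 27.25
0.017599762470416745 0.0026719830960508354
the job is handed in; nothing more can be done
None
```

I finished the task and handed it in at about 27 s; no verdict is reported.

- **Plug:** I drew it out along the tube's axis and released it just above the drawer floor. The wrist picture afterwards showed it lying in the middle of the open drawer. I did not look at the drawer again after that.
- **Tube:** The tool can only point down, so I tilted the gauge in the jaws by levering its tip in the tube's mouth. I slid it in until the force rose to about 12 N while the position held, and paused about 1 s. I then drew it back to about 20 mm depth, levered it level on the lower lip, and pulled it clear.
- **Reading point:** Before a last 2–3 mm trim the tip was at scene pixel (281,230); the reading point worked out from the lens projects to (281.5,229.5). At hand-in:
  - The gauge was level within about 1°.
  - The tip was at about 150 mm height.
  - The arm was still, with the handle gripped and no sign of contact force.

**Disagreements between checks:**
- The wrist view put the mouth about 10 mm further out than the scene and top views. I used the scene and top value, and the insertion bore it out.
- The lens position was uncertain by about 5–8 mm along its axis, which is inside the 15 mm tolerance. The arm hid the top view there, so the end position rests on one camera and the arm's own reading.

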